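# Hold the inspection shutter half open over a medal

## Robot

A 6-joint arm with a two-finger parallel gripper is mounted at the origin on the work surface. World frame = base frame: x ahead of the robot, y to its left, z up, the work surface at z = 0. Lengths are in m, angles in rad, forces in N, time in s.
With the tool pointing down it reaches from about 0.275 to 0.75 m from the base axis. Payload 10.2 kg.
Tool frame: the origin (TCP) lies at the very end of the fingers, on their centre line; the grasp point (between the pads) lies 19 mm behind it; z points along the fingers, y is the line along which they close (so a half turn about z gives the same grasp; the last joint's range is limited). The gripper opens to 85 mm and grips with 20 to 120 N. Pads are 22 mm wide; open, the fingers measure 114 mm over their backs; the gripper's body (76 mm by 85 mm) begins 54 mm behind the grasp point. The pads swing forward as they close: fully open they stand 13 mm farther back than shut.
Start: joints at [-1.514, 0.313, 1.498, -0, 1.331, -0.223], TCP at [0.145, -0.505, 0.231] pointing down, gripper open.
Joint ranges: [-2.94, 2.94], [-0.97, 2.17], [0.19, 2.56], [-1.23, 4.37], [0.02, 3.11], [-2.88, 2.88]. Speed limits (rad/s): [2.39, 2.39, 3.01, 3.14, 3.14, 3.14].

## Interface

Orientations are given as a unit quaternion [w, x, y, z].
In Python, from rig import robot gives the robot as it stands.
- The arm moves only by the tool apply_moves, never from a script. Its argument "commands" is a list of rows, each a list of 5 numbers: the shift along the tool's x, y, z scaled (see below), then the turn about the tool's z scaled (see below), then the opening, from -1 (shut) to 1 (fully open). A call has 1 to 12 rows; each row shifts and turns the commanded pose from where the row before left it, along the tool's axes as they then stand; what a row does not reach is not made up. The controller multiplies each number of a shift by 10 cm and each number of a turn by 1.5 rad. A row lasts 1/8 s, in which the tool goes at most 62.5 mm and 10.7 degrees, less where a joint would pass 70% of its speed; a pose out of reach is approached as far as the arm can. A call with a number of a shift or a turn outside -1 to 1 is refused whole. A call with a gripper value outside its range is refused whole. The fingers move at their own pace and stop on an object; "newtons" is the grip in N (left out, the last holds). Time passes only in rows, so rows that do not move let the fingers close. It gives the time, the measured TCP pose, the force, the opening and the grip force at its end, in the units of the state.
- robot.get_obs(): the state, without advancing time (a new reading comes with each control period).
- robot.grab_frame(name): name is "scene" or "top"; returns the picture (400x640x3 uint8, blue, green, red); there is no depth.
- robot.camera_info(name): a dict with "fx", "fy", "cx", "cy" (pixels), "rvec" (rotation vector, rad) and "tvec" (3), from world to camera coordinates, as OpenCV has them. Camera axes: x right, y down, z forward; pixel columns grow to the right and rows downward; lengths in m; the calibration is good to about 2 mm. A picture is of the moment at which its call begins. camera_info takes no time and is no camera call.
- robot.finish_job(): hands the job in; it is judged then, once.
Trained networks look in the newest picture that a camera, given by its name, has taken for a name from the list of things; names that differ only in an ending like _2 or _b are one class to them, and where a whole thing is asked for, a point or a joint stands for the part that bears it (a point fixed in the world has none). Each returns a list of dicts, best first, with "confidence" (0 to 1); they miss things now and then, are a little off and sometimes report something else, mostly with a low value. They report only what shows in the picture. A call takes as long as a camera call. They do not tell look-alikes from the thing itself.
- robot.find_in(camera, target): "box" ([left, top, right, bottom] in pixels, round what is visible of it).
- robot.mark_of(camera, target): "xy" ([column, row] in pixels: a listed point, or the origin of a listed thing).
The state is a dict: "time": time; "joints": joint angles; "joint_vel": joint speeds; "effort": joint torques, N m; "eef_pos": TCP position; "ee_rot": TCP orientation; "wrist_force": force on the tool from outside, world axes, zero at the start; "wrist_torque": the same for the moment, N m; "finger_gap": finger opening in m; "grip_force": force on a finger pad.
Only numpy, scipy, OpenCV 4.12 (cv2) and the standard library are available. Lean on these libraries where they do the work, as an engineer would, in place of code of your own. Each camera call takes 0.05 s, during which the arm holds its last target. There are 200 camera calls.

## Task

On the conservator's bench, push the black sled with the brass medal by its wooden handle along its channel, under the white hood, until it is fully home against the end stop. Then slide the orange tab of the sprung shutter on the hood until its pointers stand at the red half-open marks, never letting it open much beyond half (the patina is light-sensitive), and finish with the fingers still holding the shutter steadily there. Leave the other things on the bench where they are.

Things in the scene. Friction and masses are not known exactly. Their poses are not given: they have to be found in the camera images.
- stage: Fixed stage, grey base 130 x 410 x 10 mm flat on the bench (y -225 to 185). Origin: bench surface, channel centre line, below the hood's open mouth; y runs along the channel INTO the hood, x across, z up ('stage y' below, mm). Channel floor z 10, walls 55 apart inside, tops z 22. White hood: y 0 to 170, x -60 to 60, underside z 46, top z 54, shutter guides on it to z 63.
- sled: Loose black sled 50 (x) x 150 (y) x 10 mm, 0.2-0.4 kg, in the channel (2.5 mm play each side). Origin: centre of its underside; y as the stage's. Brass medal 40 mm wide, 4 mm thick at y +50, wooden handle at y -55. Starts with origin at stage y -135 to -75. Fully home, its front end touches the stop: origin at stage y -5, handle at stage y -60, still outside the hood.
- sled_handle (a point): Centre of the top of the sled's wooden handle: upright cylinder, 18 mm diameter, 50 mm tall, standing on the sled from z = 20 to z = 70 mm above the bench. Fixed to the sled. It can be pinched from above or pushed.
- shutter (a joint): Travel in m, along stage +y, of the sprung dark steel shutter (74 x 68 x 4 mm) over the window in the hood's top: 0 closed, 0.032 half open, 0.064 full stop. The spring pushes it back towards closed: 4 N at 0, rising 2 N per 10 mm, so about 10 N at half, 17 N at full. Released, it snaps shut.
- shutter_tab: Orange upright tab fixed on the shutter, 36 (x) x 12 (y) x 40 mm tall, axes as the stage's. Origin: centre of its underside, 58.5 mm above the bench; top at 98.5 mm. Stands at stage x 0, y = 65 mm + travel; clear hood top all round to pinch or push it. Two thin orange pointers run from its foot along +-x towards the guides.
- end_stop (a point): Centre of the rubber end stop's face that meets the sled, inside the hood at stage y 70, 20 mm above the bench. Fixed to the stage.
- half_mark (a point): Red half-open mark on top of the shutter guide at stage x +42, y 97, 63 mm above the bench; its twin is at x -42. Fixed to the stage. Black marks at y 65 (closed) and y 129 (full). The pointers stand level with the red marks when the shutter is half open.
- spray_bottle: Bystander: clear spray bottle with black head, 72 mm diameter, 212 mm tall. Origin: centre of its underside.
- jar: Bystander: amber glass jar with steel cap, 68 mm diameter, 85 mm tall. Origin: centre of its underside.
- tumbler: Bystander: white ceramic cup, 72 mm diameter, 90 mm tall. Origin: centre of its underside.
- wire_brush: Bystander: wooden brush with brass bristles, 22 x 150 x 28 mm, lying along its y behind the stage (stage +x side). Origin: centre of its underside.
- polishing_block: Bystander: dark red polishing block, 45 x 75 x 28 mm, behind the stage (stage +x side). Origin: centre of its underside.
- cutter: Bystander: yellow cutter, 18 x 172 x 12 mm, lying along its y in front of the stage (stage -x side). Origin: centre of the underside of its 140 mm handle.
Not all that is in view belongs to the job. What is meant by the sled is not green, and is the smaller of those in its own colour.

How it is judged:
On the way, in this order (a step that is already met when the one before it is completed fails the run):
1. the sled is fully home against the stop, the shutter still closed (y of sled in the frame of stage between -0.01 and 0.002 m and z of sled in the frame of stage between 0.006 and 0.014 m and angle between the y axis of sled and the y axis of stage, either way round below 0.1 rad and value of joint shutter below 0.008 m), for 0.2 s.
2. the shutter is held at half travel by the fingers, the sled still home (y of sled in the frame of stage between -0.01 and 0.002 m and z of sled in the frame of stage between 0.006 and 0.014 m and angle between the y axis of sled and the y axis of stage, either way round below 0.1 rad and value of joint shutter between 0.026 and 0.038 m and contact force between the fingers and shutter_tab above 5 N), for 0.5 s.
At the end, for the whole second after the job is handed in: The sled lies flat in its channel, within 5 mm of the end stop and at rest; the fingers press on the orange tab with over 5 N and hold the shutter still within 6 mm of half travel (26 to 38 mm open). The shutter was opened only after the sled was home (all of step 2 and velocity of joint shutter between -0.01 and 0.01 m/s and linear speed of sled below 0.01 m/s); the arm keeps its last pose, push and grip.
It fails at once if the shutter opened past three quarters of its travel (48 mm) (value of joint shutter above 0.048 m).
It fails at once if a bystander was moved by more than 25 mm (distance of any of spray_bottle, jar, tumbler, wire_brush, polishing_block, cutter from where it was at the start of the episode above 0.025 m).
It also fails if it takes over 45 s, if anything falls off the work surface, if the arm or the gripper's body presses on something with over 40 N, if the wrist force passes 120 N, or if a joint passes its speed limit or range.

## Working session

There is one attempt and no reset: what is moved stays moved. The work goes in short steps, Python scripts to look and compute and a tool call to move; the robot and the scene stay as the last step left them, time stands still between calls to the robot, and variables do not carry over. Pictures are saved under pics/ and viewed, at most 10 in all, crops included, and the job is handed in when it is done.

Besides the shell and the picture viewer there is one more tool, called after "Emit:" by a JSON object that holds its "name" and its "arguments". apply_moves: Moves the arm, as the interface text tells. Shifts and turns lie within -1 to 1; 1 stands for 10 cm of shift or 1.5 rad of turn. Its arguments: {"type":"object","properties":{"commands":{"type":"array","items":{"type":"array","items":{"type":"number"}}},"newtons":{"type":"number"}},"required":["commands"]}

```bash
mkdir -p pics; cat > h.py <<'E'
import numpy as np, cv2
from rig import robot
def ray(cam,px):
    c=robot.camera_info(cam);K=np.array([[c['fx'],0,c['cx']],[0,c['fy'],c['cy']],[0,0,1.]])
    R,_=cv2.Rodrigues(np.array(c['rvec'],float));t=np.array(c['tvec'],float).ravel()
    return -R.T@t, R.T@np.linalg.solve(K,[px[0],px[1],1.])
def at_z(cam,px,z):
    o,d=ray(cam,px);return o+d*(z-o[2])/d[2]
def proj(cam,P):
    c=robot.camera_info(cam);K=np.array([[c['fx'],0,c['cx']],[0,c['fy'],c['cy']],[0,0,1.]])
    return cv2.projectPoints(np.array(P,float).reshape(-1,1,3),np.array(c['rvec'],float),np.array(c['tvec'],float),K,None)[0].reshape(-1,2)
E
python3 - <<'E'
from h import *
for n in('scene','top'):
    im=robot.grab_frame(n);cv2.imwrite(f'pics/{n}0.png',im)
    print(n,ray(n,(320,200)))
    for t,z in(('stage',0),('sled',.01),('sled_handle',.07),('shutter_tab',.0585),('half_mark',.063),('end_stop',.02)):
        for r in robot.mark_of(n,t)[:3]: print(t,np.round(r['xy'],1),round(r['confidence'],2),np.round(at_z(n,r['xy'],z),3))
E
```

```text
scene (array([ 1.35332425, -0.29989215,  1.39834905]), array([-0.52232229,  0.19902285, -0.8296641 ]))
stage [327.7 223.5] 0.82 [0.568 0.027 0.   ]
sled [301. 226.] 0.91 [ 0.554 -0.06   0.01 ]
sled [211.6 171.3] 0.59 [ 0.238 -0.282  0.01 ]
sled [384.  132.2] 0.59 [0.275 0.359 0.01 ]
sled_handle [378.4 129.7] 0.95 [0.305 0.317 0.07 ]
sled_handle [216.  169.4] 0.89 [ 0.283 -0.267  0.07 ]
sled_handle [286.3 217.5] 0.88 [ 0.544 -0.103  0.07 ]
shutter_tab [348.8 211.6] 0.74 [0.582 0.092 0.058]
half_mark [359.9 221.8] 0.88 [0.632 0.11  0.063]
end_stop [347.5 217.7] 0.92 [0.581 0.091 0.02 ]
top (array([ 3.88337814e-01, -6.17259353e-04,  1.44204009e+00]), array([ 0.06393265, -0.01470671, -0.99790494]))
stage [302.4 173.8] 0.73 [0.56  0.029 0.   ]
stage [168.7 202.5] 0.7 [0.481 0.428 0.   ]
stage [353.1 136.8] 0.69 [ 0.669 -0.125  0.   ]
sled [329.3 170.1] 0.92 [ 0.569 -0.051  0.01 ]
sled [190.2 285.9] 0.86 [0.235 0.362 0.01 ]
sled [411.5 286.1] 0.72 [ 0.223 -0.285  0.01 ]
sled_handle [347.1 174.7] 0.91 [ 0.547 -0.099  0.07 ]
sled_handle [197.5 266.6] 0.72 [0.295 0.326 0.07 ]
sled_handle [409.9 268.1] 0.6 [ 0.28 -0.27  0.07]
half_mark [266.6 150.8] 0.65 [0.62  0.13  0.063]
end_stop [318.4 220.2] 0.5 [ 0.42  -0.016  0.02 ]
```

View pics/scene0.png

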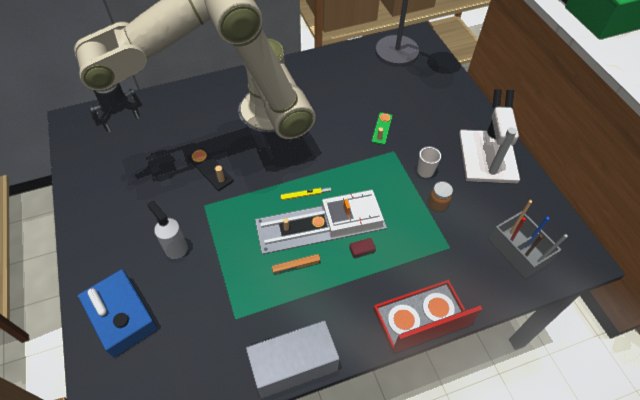

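View pics/top0.png

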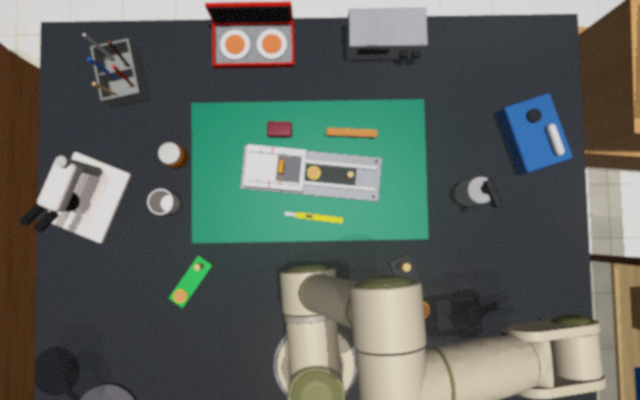

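The job's sled is the black one in the channel, with its handle at scene (286,218) and top (347,175). A larger black sled and a green one are decoys. I'll take a closer look at the stage to get its pose.

```bash
python3 - <<'E'
from h import *
a=cv2.imread('pics/top0.png')[135:215,230:390];b=cv2.imread('pics/scene0.png')[180:260,245:405]
cv2.imwrite('pics/crop.png',np.vstack([cv2.resize(a,None,fx=3.75,fy=3.75,interpolation=cv2.INTER_CUBIC),cv2.resize(b,None,fx=3.75,fy=3.75,interpolation=cv2.INTER_CUBIC)]))
o=robot.get_obs();print(o['ee_rot'],o['eef_pos'],o['wrist_force'])
from scipy.optimize import least_squares
# stage x,y,yaw + sled y + fit from marks
obs=[]
for n in('scene','top'):
    for t in('sled','sled_handle','half_mark','shutter_tab','stage','end_stop'):
        for r in robot.mark_of(n,t)[:4]:
            if r['confidence']<.4: continue
            w=at_z(n,r['xy'],.03)
            if .5<w[0]<.68 and -.2<w[1]<.2: obs.append((n,t,r['xy']))
def model(p,t):
    L={'sled':(0,p[3],.01),'sled_handle':(0,p[3]-.055,.07),'half_mark':(.042,.097,.063),'shutter_tab':(0,.065,.0585),'stage':(0,0,0),'end_stop':(0,.07,.02)}[t]
    c,s=np.cos(p[2]),np.sin(p[2]);return [p[0]+c*L[0]-s*L[1],p[1]+s*L[0]+c*L[1],L[2]]
f=lambda p:np.concatenate([proj(n,model(p,t))[0]-xy for n,t,xy in obs])
s=least_squares(f,[.56,.03,-.15,-.08],loss='soft_l1')
print(s.x);[print(o[0],o[1],np.round(o[2],1),np.round(r,1)) for o,r in zip(obs,f(s.x).reshape(-1,2))]
E
```

```text
[-8.83785606e-06  9.90230371e-01  1.39441068e-01 -8.71579155e-06] [ 0.14498279 -0.50458322  0.23129609] [-0.30927219 -0.36523723 -0.12927174]
[ 0.56930061  0.02611575 -0.16783622 -0.077268  ]
scene sled [301. 226.] [ 3.  -0.2]
scene sled_handle [286.3 217.5] [0. 1.]
scene half_mark [359.9 221.8] [ 0.9 -1.7]
scene shutter_tab [348.8 211.6] [-0.9 -0.4]
scene stage [327.7 223.5] [-0.3  0.3]
scene end_stop [347.5 217.7] [ 1.2 -0.3]
top sled [329.3 170.1] [-0.2  4.1]
top sled_handle [347.1 174.7] [ 1.8 -0.1]
top half_mark [266.6 150.8] [ 5.1 -2.3]
top stage [302.4 173.8] [ 1.  -3.1]
top stage [353.1 136.8] [-49.7  33.9]
```

View pics/crop.png

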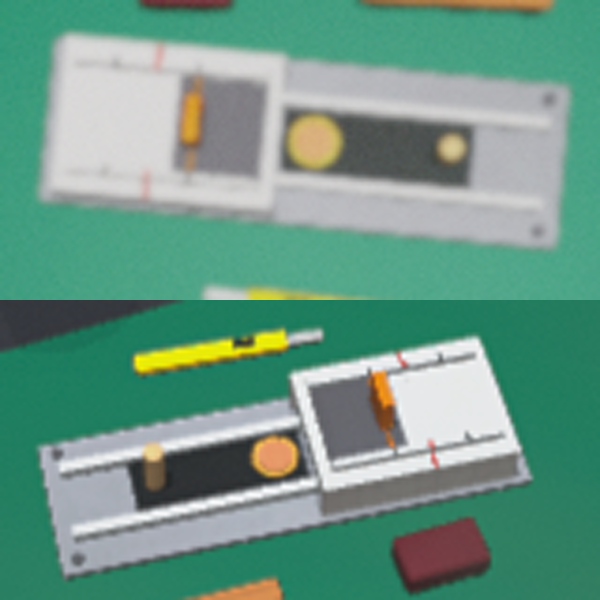

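The crop shows the stage clearly: red marks at top crop (159,55) and (146,185), handle top at (452,148), base corners at (570,87) and (557,246). The shutter is closed. I'll refit using these points.

```bash
cat > fit.py <<'E'
from h import *
from scipy.optimize import least_squares
T=[((159,55),(42,97,63)),((146,185),(-42,97,63)),((570,87),(65,-225,10)),((557,246),(-65,-225,10)),((452,145),('s',-55,70)),((314,141),('s',50,24)),((285,55),(60,0,54)),((62,35),(60,170,54))]
S=[((402,359),(-42,97,63)),((433,453),(42,97,63)),((40,447),(-65,-225,10)),((67,577),(65,-225,10)),((531,478),(65,185,10)),((153,450),('s',-55,70)),((275,455),('s',50,24)),((292,374),(-60,0,54)),((322,487),(60,0,54)),((478,338),(-60,170,54))]
obs=[('top',(x/3.75+229.6,y/3.75+134.6),l) for (x,y),l in T]+[('scene',(x/3.75+244.6,(y-300)/3.75+179.6),l) for (x,y),l in S]
def model(p,l):
    x,y=(0,l[1]/1e3+p[3]) if l[0]=='s' else (l[0]/1e3,l[1]/1e3)
    c,s=np.cos(p[2]),np.sin(p[2]);return [p[0]+c*x-s*y,p[1]+s*x+c*y,l[2]/1e3]
f=lambda p:np.concatenate([proj(n,model(p,l))[0]-xy for n,xy,l in obs])
s=least_squares(f,[.56,.03,-.15,-.08],loss='soft_l1')
if __name__=='__main__':
    p=s.x;print(p);print(np.round(f(p).reshape(-1,2),1).tolist())
    for k,l in(('handle now',('s',-55,70)),('handle home',(0,-60,70)),('tab',(0,65,60)),('tab half',(0,97,60))):print(k,np.round(model(p,l),4))
E
python3 fit.py
```

```text
[ 0.56515694  0.02359745 -0.1088399  -0.07755665]
[[-0.5, 2.5], [0.1, -3.1], [-0.0, -0.9], [-0.2, 0.2], [0.1, 0.1], [0.1, -0.3], [0.3, -0.1], [1.1, -0.1], [0.7, 0.8], [-0.2, -2.8], [-0.5, -0.3], [-0.8, -0.5], [0.7, -0.2], [0.1, 0.2], [0.2, -0.1], [-0.4, -0.3], [0.8, 0.6], [0.1, -0.7]]
handle now [ 0.5508 -0.1082  0.07  ]
handle home [ 0.5586 -0.036   0.07  ]
tab [0.5722 0.0882 0.06  ]
tab half [0.5757 0.12   0.06  ]
```

Emit:
{"name": "apply_moves", "arguments": {"commands": [[0,0,0,0.0865,0.2],[0,0,0,0.0865,0.2],[0,0,0,0.0865,0.2],[0.3,-0.36,0,0,0.2],[0.3,-0.36,0,0,0.2],[0.3,-0.36,0,0,0.2],[0.3,-0.36,0,0,0.2],[0.3,-0.36,0,0,0.2],[0.3,-0.36,0,0,0.2],[0.3,-0.36,0,0,0.2],[0.3,-0.36,0,0,0.2],[0.3,-0.36,0,0,0.2]], "newtons": 40}}

```text
time: 2.8
eef_pos: [0.4498, -0.2108, 0.2314]
ee_rot: [0.0, 0.999, -0.055, 0.0]
wrist_force: [0.2, -0.3, -0.1]
finger_gap: 0.051
grip_force: 0.0
```

```bash
cat >> fit.py <<'E'
def st(P):
    p=s.x;c,q=np.cos(p[2]),np.sin(p[2]);d=np.array(P)[:2]-p[:2]
    return np.round([1e3*(c*d[0]+q*d[1]),1e3*(-q*d[0]+c*d[1]),1e3*P[2]],1)
def state():
    from scipy.spatial.transform import Rotation as R
    o=robot.get_obs();w,x,y,z=o['ee_rot'];m=R.from_quat([x,y,z,w]).as_matrix()
    print('t',round(o['time'],2),'TCP stage mm',st(o['eef_pos']),'toolx yaw',round(np.arctan2(m[1,0],m[0,0]),3),'want',round(s.x[2],3),'gap',o['finger_gap'],'grip',o['grip_force'],'F',np.round(o['wrist_force'],1),'j6',round(o['joints'][5],2))
E
python3 -c "
from fit import *
state()"
```

```text
t 2.8 TCP stage mm [ -89.3 -245.6  231.4] toolx yaw -0.109 want -0.109 gap 0.051041438958198286 grip 0.0 F [ 0.2 -0.3 -0.1] j6 1.01
```

Emit:
{"name": "apply_moves", "arguments": {"commands": [[0.3,-0.38,0,0,0.2],[0.3,-0.38,0,0,0.2],[0.29,-0.37,0,0,0.2],[0,0,0.4,0,0.2],[0,0,0.4,0,0.2],[0,0,0.4,0,0.2],[0,0,0.1,0,0.2],[0,0,0,0,0.2]]}}

```text
time: 3.8
eef_pos: [0.5499, -0.1096, 0.1019]
ee_rot: [0.0, 0.999, -0.055, 0.0]
wrist_force: [0.5, -0.8, 0.7]
finger_gap: 0.0515
grip_force: 0.0
```

```bash
python3 - <<'E'
from fit import *
state()
ims=[]
for n,(r,c) in(('top',(135,230)),('scene',(180,245))):
    im=robot.grab_frame(n);ims.append(cv2.resize(im[r-20:r+80,c:c+160],None,fx=3,fy=3,interpolation=cv2.INTER_CUBIC))
cv2.imwrite('pics/c1.png',np.vstack(ims))
E
```

```text
t 3.8 TCP stage mm [  -0.7 -134.1  101.9] toolx yaw -0.11 want -0.109 gap 0.051468057279070126 grip 0.0 F [ 0.5 -0.8  0.7] j6 1.27
```

View pics/c1.png

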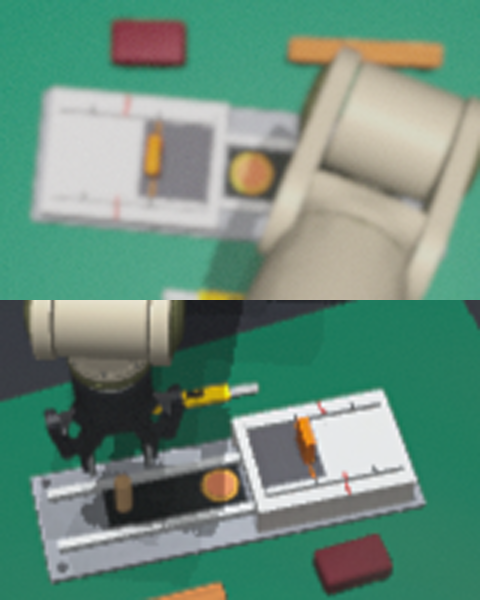

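The fingers straddle the handle: tips at crop (90,470) and (150,463), handle top at (122,478). Next I'll go down and pinch.

Emit:
{"name": "apply_moves", "arguments": {"commands": [[0,0,0.3,0,0.2],[0,0,0.3,0,0.2],[0,0,0.05,0,0.2],[0,0,0,0,0.2],[0,0,0,0,-1],[0,0,0,0,-1],[0,0,0,0,-1],[0,0,0,0,-1],[0,0,0,0,-1]]}}

```text
time: 5.03
eef_pos: [0.5501, -0.1096, 0.0374]
ee_rot: [0.0, 0.999, -0.055, 0.001]
wrist_force: [-1.1, 0.5, 6.1]
finger_gap: 0.0169
grip_force: 38.9
```

```bash
python3 -c "
from fit import *
state()"
```

```text
t 5.03 TCP stage mm [  -0.5 -134.1   37.4] toolx yaw -0.109 want -0.109 gap 0.016948902261372994 grip 38.91340434551239 F [-1.1  0.5  6.1] j6 1.27
```

Emit:
{"name": "apply_moves", "arguments": {"commands": [[0,-0.1,0,0,-1],[0,-0.1,0,0,-1],[0,-0.1,0,0,-1],[0,-0.1,0,0,-1],[0,-0.1,0,0,-1],[0,-0.1,0,0,-1],[0,-0.06,0,0,-1],[0,0,0,0,-1]]}}

```text
time: 6.02
eef_pos: [0.5576, -0.0436, 0.0374]
ee_rot: [0.0, 0.999, -0.054, 0.001]
wrist_force: [0.3, 1.4, 5.6]
finger_gap: 0.017
grip_force: 39.2
```

Emit:
{"name": "apply_moves", "arguments": {"commands": [[0,-0.03,0,0,-1],[0,-0.03,0,0,-1],[0,0,0,0,-1]]}}

```text
time: 6.4
eef_pos: [0.5583, -0.0382, 0.0375]
ee_rot: [0.001, 0.999, -0.055, 0.001]
wrist_force: [-0.2, -2.4, 6.0]
finger_gap: 0.0169
grip_force: 39.2
```

```bash
python3 -c "
from fit import *
state()"
```

```text
t 6.4 TCP stage mm [ -0.1 -62.2  37.5] toolx yaw -0.109 want -0.109 gap 0.016887699642219145 grip 39.218589663505554 F [-0.2 -2.4  6. ] j6 1.4
```

Emit:
{"name": "apply_moves", "arguments": {"commands": [[0,-0.015,0,0,-1],[0,-0.015,0,0,-1],[0,0,0,0,-1]]}}

```text
time: 6.78
eef_pos: [0.5585, -0.0363, 0.0375]
ee_rot: [0.001, 0.999, -0.055, 0.001]
wrist_force: [-1.4, -7.4, 5.9]
finger_gap: 0.0167
grip_force: 39.4
```

Emit:
{"name": "apply_moves", "arguments": {"commands": [[0,-0.015,0,0,-1],[0,0,0,0,-1]]}}

```text
time: 7.02
eef_pos: [0.5586, -0.0362, 0.0375]
ee_rot: [0.002, 0.999, -0.055, 0.001]
wrist_force: [-3.8, -16.9, 5.2]
finger_gap: 0.0172
grip_force: 39.6
```

The force has risen to 17 N with the handle at stage y -60, so the sled is home. I'll release, lift, and move over the tab.

Emit:
{"name": "apply_moves", "arguments": {"commands": [[0,0.02,0,0,-1],[0,0,0,0,0.2],[0,0,0,0,0.2],[0,0,0,0,0.2],[0,0,0,0,0.2],[0,0,-0.2,0,0.2],[0,0,-0.4,0,0.2],[0,0,-0.4,0,0.2],[0,0,0,0,0.2]]}}

```text
time: 8.15
eef_pos: [0.559, -0.0356, 0.1391]
ee_rot: [0.001, 0.999, -0.055, 0.003]
wrist_force: [0.2, -0.3, -1.0]
finger_gap: 0.0513
grip_force: 0.0
```

Emit:
{"name": "apply_moves", "arguments": {"commands": [[0,-0.32,0,0,0.2],[0,-0.32,0,0,0.2],[0,-0.32,0,0,0.2],[0,-0.31,0,0,0.2],[0,0,0,0,0.2]]}}

```text
time: 8.78
eef_pos: [0.571, 0.0925, 0.135]
ee_rot: [-0.0, 0.999, -0.053, -0.001]
wrist_force: [0.0, -0.5, -0.3]
finger_gap: 0.0515
grip_force: 0.0
```

```bash
python3 - <<'E'
from fit import *
state()
ims=[]
for n,(r,c) in(('top',(135,230)),('scene',(180,245))):
    im=robot.grab_frame(n);ims.append(cv2.resize(im[r-20:r+80,c:c+160],None,fx=3,fy=3,interpolation=cv2.INTER_CUBIC))
    for r in robot.mark_of(n,'sled_handle')[:3]: print(n,r['confidence'],st(at_z(n,r['xy'],.07)))
cv2.imwrite('pics/c2.png',np.vstack(ims))
E
```

```text
t 8.78 TCP stage mm [ -1.7  69.2 135. ] toolx yaw -0.107 want -0.109 gap 0.051496002398441224 grip 0.0 F [ 0.  -0.5 -0.3] j6 1.64
top 0.82 [-249.6 -318.4   70. ]
top 0.69 [-306.3  278.    70. ]
top 0.67 [  7.  -54.7  70. ]
scene 0.89 [ -6.2 -47.1  70. ]
scene 0.88 [-289.1  274.7   70. ]
scene 0.63 [-250.8 -331.    70. ]
```

View pics/c2.png

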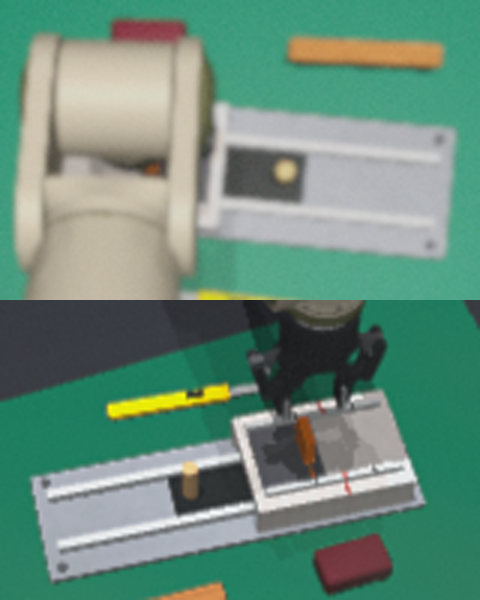

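The sled is home: the handle is at top crop (285,170), which is about stage y -60. The fingers straddle the tab, whose top is at scene crop (304,420). Now I'll descend and pinch.

Emit:
{"name": "apply_moves", "arguments": {"commands": [[0.02,0.03,0.3,0,0.2],[0,0,0.3,0,0.2],[0,0,0.07,0,0.2],[0,0,0,0,0.2],[0,0,0,0,0.2]], "newtons": 60}}

```text
time: 9.6
eef_pos: [0.5739, 0.0875, 0.0705]
ee_rot: [-0.0, 0.998, -0.055, 0.001]
wrist_force: [0.5, 0.4, 0.0]
finger_gap: 0.0515
grip_force: 0.0
```

Emit:
{"name": "apply_moves", "arguments": {"commands": [[0,0,0,0,-1],[0,0,0,0,-1],[0,0,0,0,-1],[0,0,0,0,-1],[0,0,0,0,-1]]}}

```text
time: 10.22
eef_pos: [0.5734, 0.0878, 0.0698]
ee_rot: [-0.0, 0.999, -0.055, 0.0]
wrist_force: [-2.0, 1.2, 5.8]
finger_gap: 0.0112
grip_force: 58.6
```

```bash
python3 -c "
from fit import *
state()"
```

```text
t 10.22 TCP stage mm [ 1.2 64.7 69.8] toolx yaw -0.109 want -0.109 gap 0.011179180432335508 grip 58.63542437553406 F [-2.   1.2  5.8] j6 1.63
```

The tab is gripped at stage y 64.7, which is the closed position. Next I'll slide it 32 mm.

Emit:
{"name": "apply_moves", "arguments": {"commands": [[0,-0.05,0,0,-1],[0,-0.05,0,0,-1],[0,-0.05,0,0,-1],[0,-0.05,0,0,-1],[0,-0.05,0,0,-1],[0,-0.05,0,0,-1],[0,0,0,0,-1],[0,0,0,0,-1]]}}

```text
time: 11.22
eef_pos: [0.5766, 0.1159, 0.0698]
ee_rot: [0.001, 0.999, -0.055, 0.0]
wrist_force: [-3.2, -8.4, 7.0]
finger_gap: 0.0112
grip_force: 59.2
```

```bash
python3 - <<'E'
from fit import *
state()
im=robot.grab_frame('scene')[180:260,285:395]
cv2.imwrite('pics/c3.png',cv2.resize(im,None,fx=7,fy=7,interpolation=cv2.INTER_CUBIC))
E
```

```text
t 11.22 TCP stage mm [ 1.4 93.1 69.8] toolx yaw -0.109 want -0.109 gap 0.011244731490805265 grip 59.15363788604736 F [-3.2 -8.4  7. ] j6 1.68
```

View pics/c3.png

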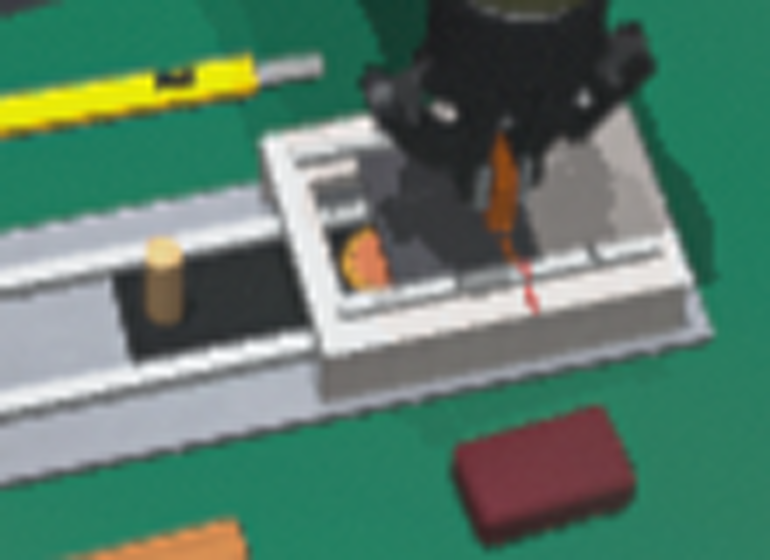

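The pointer at crop (510,240) stands just short of the red mark at (525,280), and the medal shows beneath the window. Travel is about 28 mm, so I'll add 3.5 mm.

Emit:
{"name": "apply_moves", "arguments": {"commands": [[0,-0.035,0,0,-1],[0,0,0,0,-1],[0,0,0,0,-1],[0,0,0,0,-1],[0,0,0,0,-1],[0,0,0,0,-1],[0,0,0,0,-1],[0,0,0,0,-1]]}}

```text
time: 12.28
eef_pos: [0.577, 0.1192, 0.0698]
ee_rot: [0.001, 0.998, -0.055, -0.0]
wrist_force: [-3.4, -8.9, 7.9]
finger_gap: 0.0111
grip_force: 59.2
```

```bash
python3 - <<'E'
from fit import *
state()
im=robot.grab_frame('scene')[180:260,285:395]
cv2.imwrite('pics/c4.png',cv2.resize(im,None,fx=7,fy=7,interpolation=cv2.INTER_CUBIC))
E
```

```text
t 12.28 TCP stage mm [ 1.3 96.4 69.8] toolx yaw -0.11 want -0.109 gap 0.011116840158858199 grip 59.19885993003845 F [-3.4 -8.9  7.9] j6 1.69
```

View pics/c4.png

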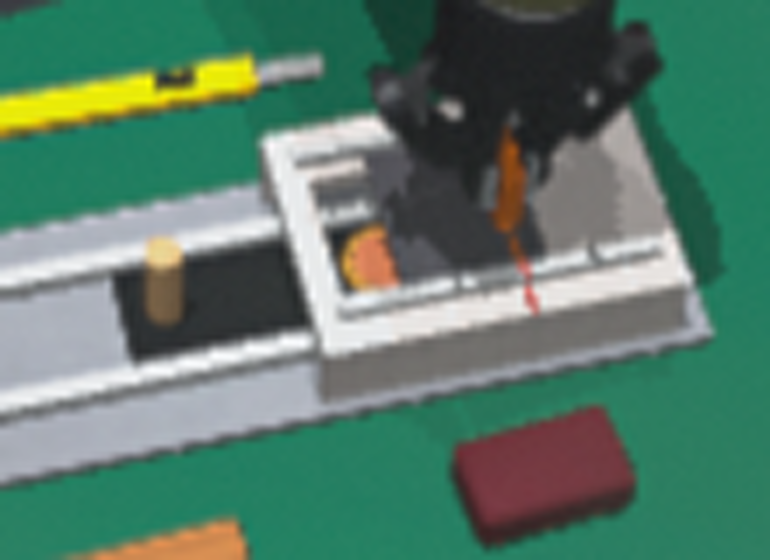

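The pointer at crop (518,245) now runs straight into the red mark at (528,285). Travel is about 32 mm and the sled is still home, so I'll hand in.

```bash
python3 -c "
from rig import robot
print(robot.finish_job())"
```

```text
the job is handed in; nothing more can be done
None
```

I pushed the sled home against the end stop, slid the shutter to about 32 mm (level with the red half-open marks), and handed in with the fingers still gripping the tab at about 59 N; no verdict came back.

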